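# Sort the power-cut odds and ends on the storeroom table

## Robot

A 7-joint arm with a two-finger parallel gripper is mounted at the origin on the work surface. World frame = base frame: x ahead of the robot, y to its left, z up, the work surface at z = 0. Lengths are in m, angles in rad, forces in N, time in s.
With the tool pointing down it reaches from about 0.4 to 0.9 m from the base axis. Payload 5.5 kg.
Tool frame: the origin (TCP) lies midway between the tips of the shut fingers; the grasp point (between the pads) lies 19 mm behind it (manip.grip_depth is the distance from the TCP to the grasp point, in m); z points along the fingers, y is the line along which they close (so a half turn about z gives the same grasp; the last joint's range is limited). The gripper opens to 92 mm and grips with 3 to 60 N. Pads are 19 mm wide; open, the fingers measure 130 mm over their backs; the gripper's body (75 mm by 190 mm) begins 47 mm behind the grasp point.
Start: joints at [1.53, 0.501, -0.427, 1.55, 0.221, 1.138, -0.21], TCP at [0.194, -0.62, 0.227] pointing down, gripper open.
Joint ranges: [-2.88, 2.88], [-0.31, 2.03], [-1.54, 1.56], [0.2, 2.42], [-1.41, 4.55], [0.19, 2.02], [-2.57, 2.57]. Speed limits (rad/s): [2.57, 2.57, 3.14, 3.14, 3.14, 3.14, 3.14].

## Interface

Orientations are given as a unit quaternion [x, y, z, w].
In Python, from bench import manip, effector, viewer gives the robot as it stands. Calls block until the motion is done:
- manip.move_pose(position, orientation): joint-space move of the TCP to a pose.
- manip.servo_line(position, ori=None, vel=0.15): straight line of the TCP; ori=None keeps the orientation; vel is the mean speed in m/s.
- manip.movej(angles): joint-space move.
- effector.open_jaws() and effector.close(f_grip=None): open the fingers fully, or close them until they stop; f_grip is the grip in N (None keeps the last).
- manip.sleep(seconds).
- manip.solve_ik(position, orientation): joint angles nearest the present ones, or None.
- viewer.get_image(name): name is "scene" or "top"; returns the picture (400x640x3 uint8, red, green, blue); there is no depth.
- viewer.get_calibration(name): a dict with "vfov" (degrees; the focal length in pixels is half the picture's height over the tangent of half this angle, whatever the lens; pixels are square), "cx", "cy" (the principal point, pixels), "eye" and "attitude" of the camera in the world. Camera axes: x right, y down, z forward; pixel columns grow to the right and rows downward; lengths in m; the calibration is good to about 2 mm. A picture is of the moment at which its call begins. get_calibration takes no time and is no camera call.
A pose or a line that the arm cannot do raises manip.PlanningError and nothing moves.
- manip.hand_in(): hands the job in; it is judged then, once.
Readings, each from a call of its own:
- manip.current_clock(): time.
- manip.current_q(): joint angles.
- manip.current_joint_velocities(): joint speeds.
- manip.current_tau(): joint torques, N m.
- manip.current_tool_pos(): TCP position.
- manip.current_tcp_rot(): TCP orientation.
- manip.current_force(): force on the tool from outside, world axes, zero at the start.
- manip.current_wrist_torque(): the same for the moment, N m.
- manip.current_finger_gap(): finger opening in m.
- manip.current_gripper_force(): force on a finger pad.
Only numpy, scipy, OpenCV 4.12 (cv2) and the standard library are available. Lean on these libraries where they do the work, as an engineer would, in place of code of your own. Each camera call takes 0.05 s, during which the arm holds its last target. There are 200 camera calls.

## Task

Sort the odds and ends on the table into the trays: both batteries into the steel tray, both spot bulbs into the blue tray and the candle into the wooden tray. Leave each one standing upright on the floor of its tray, the bulbs with their pins up as they stand now. Leave the jar and the mug where they are.

Things in the scene. Friction and masses are not known exactly. Their poses are not given: they have to be found in the camera images.
- battery_black: large used torch battery, black with a copper band near the top, standing on its flat end: cylinder 33 mm in diameter, 58.5 mm high, plus a 10 mm wide contact nub 2.5 mm high on top; about 140 g. Origin: centre of its underside; z up through the nub.
- battery_green: large used torch battery, green with a white band near the top, standing on its flat end: cylinder 33 mm in diameter, 58.5 mm high, plus a 10 mm wide contact nub 2.5 mm high on top; about 140 g. Origin: centre of its underside; z up through the nub.
- bulb_white: reflector spot light bulb, all white, standing on its flat 50 mm wide face with the two brass pins up: rim 50 mm in diameter up to 9 mm, tapering to 30 mm at 23 mm height, then a straight cylindrical neck 30 mm in diameter from 23 to 50 mm height (the place to grip), then two pins 7 mm high. About 60 g. Origin: centre of the face it stands on; z up towards the pins.
- bulb_grey: reflector spot light bulb, grey with a black neck, standing on its flat 50 mm wide face with the two brass pins up: rim 50 mm in diameter up to 9 mm, tapering to 30 mm at 23 mm height, then a straight cylindrical neck 30 mm in diameter from 23 to 50 mm height (the place to grip), then two pins 7 mm high. About 60 g. Origin: centre of the face it stands on; z up towards the pins.
- candle: red candle stub, standing: cylinder 44 mm in diameter, 58 mm high, with a thin wick 7 mm long on top (nothing to collide with); about 85 g. Origin: centre of its underside; z up towards the wick.
- steel_tray: Bare grey steel open tray, a low rectangular box standing on the table, fixed to it: outside 108 mm (its x) by 168 mm (its y, the long way) by 30 mm high, walls and floor 4 mm thick, so 100 x 160 mm inside. Origin: centre of its underside, on the table; z up. Its place among the three trays changes and it may be turned up to 0.3 rad. For the batteries.
- blue_tray: Blue plastic open tray, a low rectangular box standing on the table, fixed to it: outside 108 mm (its x) by 168 mm (its y, the long way) by 30 mm high, walls and floor 4 mm thick, so 100 x 160 mm inside. Origin: centre of its underside, on the table; z up. Its place among the three trays changes and it may be turned up to 0.3 rad. For the light bulbs.
- wooden_tray: Pale wooden open tray, a low rectangular box standing on the table, fixed to it: outside 108 mm (its x) by 168 mm (its y, the long way) by 30 mm high, walls and floor 4 mm thick, so 100 x 160 mm inside. Origin: centre of its underside, on the table; z up. Its place among the three trays changes and it may be turned up to 0.3 rad. For the candle.
- jar: bystander: small amber jar with a brass-coloured lid, 52 mm in diameter, 62 mm high, standing among the things to be sorted. Origin: centre of its underside. Leave it where it stands.
- mug: bystander: blue ceramic mug, 76 mm in diameter, 78 mm high, with a handle, standing off to the robot's left. Origin: centre of its underside. Leave it where it stands.
Mind the look-alikes: they are no part of the job. Several things have the shape of the candle; the one meant has the colours described above.

How it is judged:
At the end, for the whole second after the job is handed in: Both batteries are in the steel tray, both bulbs in the blue tray, the candle in the wooden tray: each wholly inside the walls and on the tray's floor (underside less than 10 mm above the table), upright within 0.15 rad, bulbs pins up, all released and at rest (under 20 mm/s and 0.2 rad/s) (x of battery_black in the frame of steel_tray between -0.0365 and 0.0365 m and y of battery_black in the frame of steel_tray between -0.0665 and 0.0665 m and z of battery_black in the frame of steel_tray between 0 and 0.01 m and angle between each of battery_black, battery_green, bulb_white, bulb_grey, candle's own z axis and vertical below 0.15 rad and linear speed of each of battery_black, battery_green, bulb_white, bulb_grey, candle below 0.02 m/s and angular speed of each of battery_black, battery_green, bulb_white, bulb_grey, candle below 0.2 rad/s and x of battery_green in the frame of steel_tray between -0.0365 and 0.0365 m and y of battery_green in the frame of steel_tray between -0.0665 and 0.0665 m and z of battery_green in the frame of steel_tray between 0 and 0.01 m and x of bulb_white in the frame of blue_tray between -0.028 and 0.028 m and y of bulb_white in the frame of blue_tray between -0.058 and 0.058 m and z of bulb_white in the frame of blue_tray between 0 and 0.01 m and x of bulb_grey in the frame of blue_tray between -0.028 and 0.028 m and y of bulb_grey in the frame of blue_tray between -0.058 and 0.058 m and z of bulb_grey in the frame of blue_tray between 0 and 0.01 m and x of candle in the frame of wooden_tray between -0.031 and 0.031 m and y of candle in the frame of wooden_tray between -0.061 and 0.061 m and z of candle in the frame of wooden_tray between 0 and 0.01 m); the robot touches nothing.
It fails at once if the jar is moved more than 20 mm or tipped (distance of jar from where it was at the start of the episode above 0.02 m or angle between jar's own z axis and vertical above 0.3 rad).
It fails at once if the mug is moved more than 20 mm or tipped (distance of mug from where it was at the start of the episode above 0.02 m or angle between mug's own z axis and vertical above 0.3 rad).
It also fails if it takes over 112 s, if anything falls off the work surface, if the arm or the gripper's body presses on something with over 40 N, if the wrist force passes 120 N, or if a joint passes its speed limit or range.

## Working session

There is one attempt and no reset: what is moved stays moved. The work goes in short steps, each a Python script; the robot and the scene stay as the last script left them, time stands still between calls to the robot, and variables do not carry over. Pictures are saved under pics/ and viewed, at most 14 in all, crops included, and the job is handed in when it is done.

```bash
ls; mkdir -p pics; python3 - <<'E'
from bench import manip, effector, viewer
import cv2
for n in ("top","scene"):
    cv2.imwrite(f"pics/{n}0.png",viewer.get_image(n)[:,:,::-1]); print(n,viewer.get_calibration(n))
print(manip.current_clock(),manip.current_tcp_rot(),manip.grip_depth)
E
```

```text
pics
top {'vfov': 51.4205760477486, 'cx': 324.46403942118263, 'cy': 200.22354713870976, 'eye': array([0.37217415, 0.16514021, 1.3354497 ]), 'attitude': array([-0.69980492,  0.71258027, -0.04177523,  0.02751842])}
scene {'vfov': 54.62600384827575, 'cx': 312.94674944413475, 'cy': 198.24291270320208, 'eye': array([1.37565376, 0.07683594, 0.63530309]), 'attitude': array([ 0.64128159,  0.60946278, -0.31333822, -0.34515532])}
0.1 [ 9.88481824e-01  1.51337215e-01 -1.06426276e-04 -8.48603535e-04] 0.0188
```

View pics/top0.png

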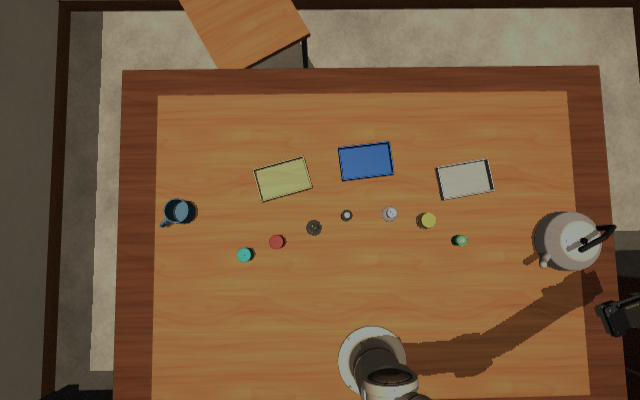

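View pics/scene0.png

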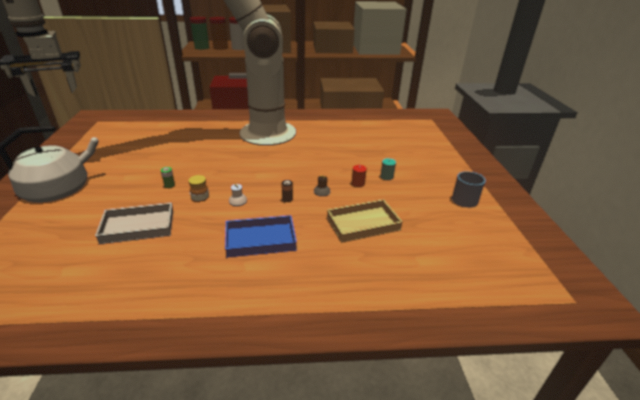

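The top image shows a teal decoy at (245,255), the candle at (277,242), the grey bulb at (314,228), and the black battery at (347,215). The white bulb is at (390,214), the jar at (428,220) and the green battery at (460,240). The trays are wooden (283,179), blue (366,161) and steel (465,179), and the mug is at (178,211). The scene image agrees. Next I'll get a first estimate and overlay the models.

```bash
cat > h.py <<'E'
import numpy as np, cv2
from scipy.spatial.transform import Rotation as R
from bench import manip, effector, viewer
CAL={n:viewer.get_calibration(n) for n in("top","scene")}
def cam(n):
    c=CAL[n]; return 200/np.tan(np.radians(c["vfov"])/2),c["cx"],c["cy"],np.array(c["eye"]),R.from_quat(c["attitude"]).as_matrix()
def proj(n,P):
    f,cx,cy,e,A=cam(n); q=(np.atleast_2d(P)-e)@A; return np.c_[cx+f*q[:,0]/q[:,2],cy+f*q[:,1]/q[:,2]]
def unproj(n,uv,z):
    f,cx,cy,e,A=cam(n); d=A@np.array([(uv[0]-cx)/f,(uv[1]-cy)/f,1]); return e+d*(z-e[2])/d[2]
t=np.linspace(0,2*np.pi,49)
def ring(x,y,r,z): return np.c_[x+r*np.cos(t),y+r*np.sin(t),0*t+z]
RINGS=dict(battery_black=[(.0165,0),(.0165,.0585)],battery_green=[(.0165,0),(.0165,.0585)],bulb_white=[(.025,0),(.025,.009),(.015,.023),(.015,.05)],
 bulb_grey=[(.025,0),(.025,.009),(.015,.023),(.015,.05)],candle=[(.022,0),(.022,.058)],jar=[(.026,0),(.026,.062)])
def traypts(x,y,a,w=.054,l=.084,z=.03):
    s=np.array([[-1,-1],[1,-1],[1,1],[-1,1],[-1,-1]])*[w,l]; c,d=np.cos(a),np.sin(a)
    return np.c_[s@np.array([[c,d],[-d,c]])+[x,y],np.full(5,z)]
def overlay(n,im,objs,trays,box,k):
    x0,y0,x1,y1=box; o=cv2.resize(im[y0:y1,x0:x1,::-1],None,fx=k,fy=k,interpolation=cv2.INTER_CUBIC)
    def pl(P,col): cv2.polylines(o,[np.round((proj(n,P)-[x0,y0]+.5)*k*8).astype(np.int32)],False,col,1,cv2.LINE_AA,3)
    for m,(x,y) in objs.items():
        for r,z in RINGS[m]: pl(ring(x,y,r,z),(255,0,255))
    for m,(x,y,a) in trays.items():
        pl(traypts(x,y,a),(255,255,0)); pl(traypts(x,y,a,z=0),(0,255,0))
    return o
E
python3 - <<'E'
from h import *
px=dict(battery_black=(347,215),battery_green=(460,240),bulb_white=(390,214),bulb_grey=(314,228),candle=(277,242),jar=(428,220))
ob={m:unproj("top",p,RINGS[m][-1][1])[:2] for m,p in px.items()}
corners=dict(wooden=[(255,171),(304,157),(312,187),(263,202)],blue=[(338,149),(389,142),(394,174),(342,181)],steel=[(436,166),(488,159),(494,192),(441,200)])
tr={}
for m,c in corners.items():
    P=np.array([unproj("top",p,.03)[:2] for p in c]); d=P[0]-P[1]+P[3]-P[2]; a=np.arctan2(d[1],d[0])-np.pi/2
    tr[m]=(*P.mean(0),a); print(m,np.round(tr[m],4),np.linalg.norm(P-np.roll(P,1,0),axis=1).round(3))
for m in ob: print(m,ob[m].round(4))
print("tcp px",proj("top",manip.current_tool_pos()),proj("scene",manip.current_tool_pos()))
a=overlay("top",viewer.get_image("top"),ob,tr,(240,135,500,265),3); cv2.imwrite("pics/o1.png",a)
b=overlay("scene",viewer.get_image("scene"),ob,tr,(90,150,410,260),2.5); cv2.imwrite("pics/o2.png",b)
E
```

```text
wooden [0.5696 0.2659 0.2752] [0.102 0.162 0.1   0.161]
blue [0.6226 0.0032 0.1211] [0.104 0.166 0.105 0.168]
steel [ 0.5602 -0.3122  0.1254] [0.11  0.17  0.108 0.173]
battery_black [0.4506 0.0696]
battery_green [ 0.3673 -0.277 ]
bulb_white [ 0.4518 -0.065 ]
bulb_grey [0.4127 0.1719]
candle [0.3719 0.2855]
jar [ 0.4305 -0.1797]
tcp px [[613.08418003 302.82294428]] [[54.5800531  92.45646859]]
```

View pics/o1.png

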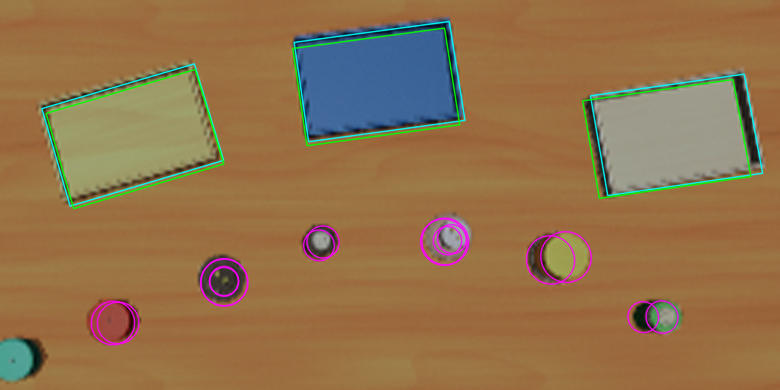

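View pics/o2.png

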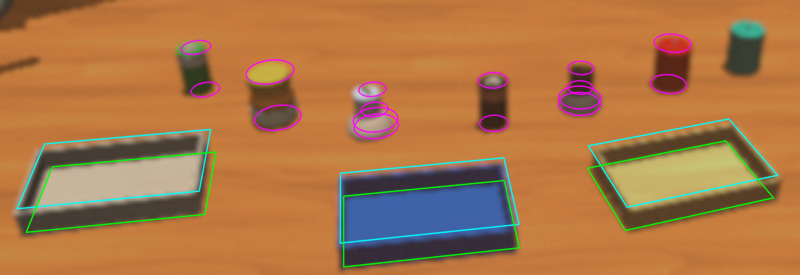

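The overlay fits well near the image centre but drifts at the left of the scene view, with the battery base about 4 px off. That suggests lens distortion, so I'll check how straight the table edges are.

```bash
python3 - <<'E'
from h import *
def edge(n,axis,rng,c0,c1,w=7,step=20):
    g=cv2.GaussianBlur(cv2.cvtColor(cv2.imread(f"pics/{n}0.png"),cv2.COLOR_BGR2GRAY).astype(float),(0,0),1)
    out=[]
    for s in np.arange(rng[0],rng[1]+1,step):
        c=c0+(c1-c0)*(s-rng[0])/(rng[1]-rng[0]); k=np.arange(int(c)-w,int(c)+w+1)
        line=(g[k,s-2:s+3].mean(1) if axis=='h' else g[s-2:s+3][:,k].mean(0)); d=np.abs(np.diff(line)); d=np.where(d>.5*d.max(),d,0)
        out.append((s,(d*(k[:-1]+.5)).sum()/d.sum()))
    o=np.array(out); r=o[:,1]-np.polyval(np.polyfit(o[:,0],o[:,1],1),o[:,0]); print(n,axis,rng,r.round(1), 'quad',np.polyfit(o[:,0],o[:,1],2)[0])
edge('top','h',(170,550),95,91); edge('top','h',(320,590),69,66); edge('top','v',(105,390),158,152); edge('top','v',(80,380),122,115)
edge('top','v',(100,200),567,574)
edge('scene','h',(20,560),317,302); edge('scene','h',(20,560),347,329); edge('scene','v',(140,290),455,570)
edge('scene','h',(300,430),122,121)
E
python3 - <<'E'
import cv2
a=cv2.imread('pics/scene0.png')
cv2.imwrite('pics/s1.png',cv2.vconcat([cv2.resize(a[155:255,90:250],None,fx=5,fy=5,interpolation=cv2.INTER_CUBIC)]))
b=cv2.imread('pics/top0.png')
cv2.imwrite('pics/t1.png',cv2.resize(b[290:340,580:640],None,fx=6,fy=6,interpolation=cv2.INTER_CUBIC))
E
```

```text
top h (170, 550) [-0.4  0.6  0.   0.1 -0.4  0.5 -0.2 -0.  -0.1  0.1 -0.1  0.1 -0.1 -0.2
 -0.1  0.2  0.2  0.1 -0.2  0.1] quad 8.836819147137034e-07
top h (320, 590) [-0.   0.1  0.2  0.1 -0.2 -0.1  0.  -0.1  0.  -0.2 -0.1 -0.   0.1  0.3] quad 1.4893675266730251e-05
top v (105, 390) [-0.2 -0.3 -0.  -0.4 -0.1 -0.5  2.5  0.1 -0.3 -0.  -0.4 -0.1 -0.2 -0.2
  0.1] quad -2.535454487962061e-05
top v (80, 380) [-0.  -0.3  0.1 -0.2  0.2 -0.   0.1  0.1 -0.1  0.2 -0.   0.1  0.1 -0.2
  0.2 -0.4] quad -1.0735808242204247e-05
top v (100, 200) [-0.2  0.1  0.1  0.1 -0.1 -0. ] quad -6.984616981703433e-05
scene h (20, 560) [ 0.  -0.3 -0.9 -0.2 -0.1  0.1 -0.   0.6  0.4  0.5  0.3  0.5 -0.1 -0.4
 -0.3  0.   0.2  0.3  0.2  0.3  0.1 -0.2 -0.4 -0.2 -0.4 -0.3 -0.   0.2] quad -5.102913209365635e-06
scene h (20, 560) [ 2.6  3.6  2.   1.1  0.3 -1.9 -4.1 -3.1 -5.1 -2.3 -1.7  0.4  3.1  4.4
  0.9  2.8  0.2 -1.6 -2.8 -1.2  0.5  1.1 -1.2 -2.4 -0.5  2.4  2.   0.5] quad 2.84797043418222e-05
scene v (140, 290) [-0.3 -0.7  1.9 -0.3 -0.2 -0.5 -0.1  0.3] quad -2.922235328420305e-05
scene h (300, 430) [-0.1 -0.3  0.2  0.4  0.1 -0.3 -0.1] quad -9.619329346886053e-05
```

View pics/s1.png

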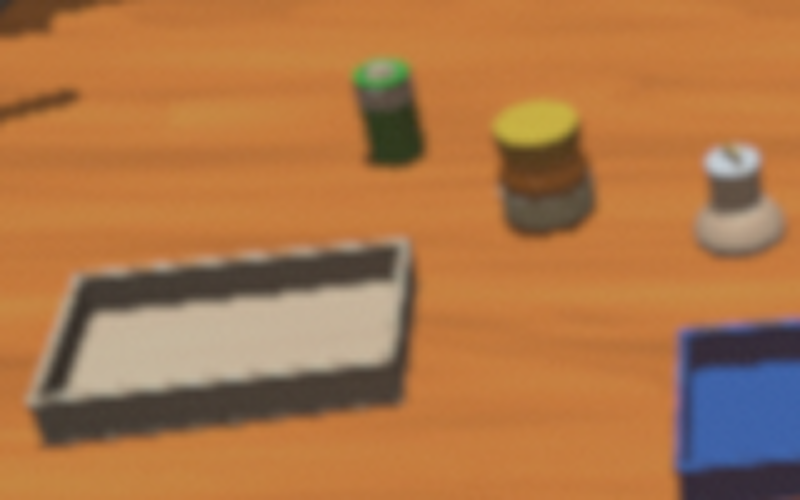

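The edges are straight, so there is no distortion. The residual was my pixel picks, 1–2 px for the green battery, which I've corrected. Each tray keeps about 60 mm of spread for its items, so a few mm of error is fine. When open, the fingers are 130 mm across, wider than a tray. I'll grip high so the fingertips stay above the tray walls at release, with the finger line across each tray.

```bash
cat > job.py <<'E'
from h import *
PX=dict(battery_black=(347,215.2),battery_green=(461.4,240.5),bulb_white=(390.2,213.4),bulb_grey=(314,228),candle=(277,242))
TR=dict(wooden=(.5696,.2659,.2752),blue=(.6226,.0032,.1211),steel=(.5602,-.3122,.1254))
PLAN=dict(battery_green=("steel",-.035,.030,25),battery_black=("steel",.035,.030,25),bulb_white=("blue",-.035,.028,15),
          bulb_grey=("blue",.035,.028,15),candle=("wooden",0,.030,15))
UP=.17
def ori(a): p=np.pi/2+a; return np.array([np.cos(p/2),np.sin(p/2),0,0])
def poses(m):
    x,y=unproj("top",PX[m],RINGS[m][-1][1])[:2]; T,ty,h,f=PLAN[m]; X,Y,a=TR[T]
    return (x,y),np.clip(np.arctan2(y,x),-.5,.5),(X-np.sin(a)*ty,Y+np.cos(a)*ty),a,h,f
def pick(m):
    (x,y),ga,_,_,h,f=poses(m)
    manip.move_pose([x,y,UP],ori(ga)); manip.servo_line([x,y,h],vel=.15)
    effector.close(f_grip=f); print(m,"gap",manip.current_finger_gap(),"F",manip.current_gripper_force())
    manip.servo_line([x,y,UP],vel=.2); print("lifted gap",manip.current_finger_gap(),"t",manip.current_clock())
def place(m):
    _,_,(X,Y),a,h,f=poses(m)
    manip.move_pose([X,Y,UP],ori(a)); manip.servo_line([X,Y,h+.006],vel=.12)
    f0=np.array(manip.current_force()); manip.servo_line([X,Y,h+.0048],vel=.03)
    print("dF",(np.array(manip.current_force())-f0).round(1)); effector.open_jaws(); manip.sleep(.2)
    manip.servo_line([X,Y,UP],vel=.2); print("placed",m,"t",manip.current_clock())
E
python3 - <<'E'
from job import *
for m in PLAN:
    g,ga,p,a,h,f=poses(m); print(m,np.round([*g,ga,*p,a],3))
    for P,o in ((g,ga),(p,a)):
        for z in (h,UP): print("  ",np.round(q,2) if (q:=manip.solve_ik([*P,z],ori(o))) is not None else None)
pick("battery_green")
E
```

```text
battery_green [ 0.366 -0.281 -0.5    0.565 -0.347  0.125]
   [ 1.11  0.54 -0.62  2.14  0.54  0.62 -0.38]
   [ 1.28  0.29 -0.78  2.05  0.26  0.89 -0.14]
   [ 0.94  0.81 -0.63  1.63  0.58  0.89  0.21]
   [ 1.03  0.67 -0.77  1.56  0.5   1.12  0.27]
battery_black [ 0.45   0.07   0.153  0.556 -0.277  0.125]
   [ 0.41  0.57 -0.75  2.15  0.65  0.66 -0.64]
   [ 0.88  0.6  -1.39  2.06  0.68  1.07 -0.69]
   [ 0.89  0.76 -0.65  1.74  0.6   0.84  0.09]
   [ 1.02  0.62 -0.85  1.67  0.52  1.09  0.14]
bulb_white [ 0.454 -0.066 -0.144  0.627 -0.032  0.121]
   [ 0.7   0.58 -0.74  2.14  0.65  0.65 -0.64]
   [ 1.02  0.4  -1.1   2.06  0.44  0.95 -0.46]
   [ 0.6   0.86 -0.85  1.72  0.78  0.94 -0.45]
   [ 0.7   0.72 -1.03  1.65  0.66  1.16 -0.37]
bulb_grey [0.413 0.172 0.395 0.618 0.038 0.121]
   [ 0.54  0.97 -1.31  2.16  1.15  1.05 -1.03]
   [ 0.61  0.48 -1.29  2.08  0.56  1.   -0.58]
   [ 0.48  0.83 -0.82  1.74  0.76  0.91 -0.56]
   [ 0.55  0.66 -0.94  1.67  0.59  1.12 -0.44]
candle [0.372 0.286 0.5   0.57  0.266 0.275]
   [ 0.26  0.99 -1.31  2.11  1.15  1.08 -1.16]
   [ 0.32  0.55 -1.29  2.03  0.62  1.04 -0.78]
   [ 0.21  0.96 -1.04  1.72  0.95  1.05 -0.89]
   [ 0.33  0.9  -1.3   1.64  0.9   1.32 -0.86]
battery_green gap 0.0330005828461132 F 24.991711378097534
lifted gap 0.03212689665233658 t 4.525
```

```bash
python3 - <<'E'
from job import *
cv2.imwrite("pics/a_raw.png",viewer.get_image("scene")[:,:,::-1])
place("battery_green")
_,_,p,_,_,_=poses("battery_green")
im=viewer.get_image("scene")
manip.move_pose([.45,.07,UP],ori(.15))
a=overlay("top",viewer.get_image("top"),{"battery_green":p},{"steel":TR["steel"]},(420,140,520,265),4)
b=overlay("scene",viewer.get_image("scene"),{"battery_green":p},{},(90,185,190,250),4)
r=cv2.imread("pics/a_raw.png")[130:255,90:190]; r=cv2.resize(r,None,fx=3,fy=3,interpolation=cv2.INTER_CUBIC)
c=np.zeros((770,720,3),np.uint8); c=np.zeros((560,800,3),np.uint8)
c[:500,:400]=a; c[:260,400:]=b; c[260:260+300,400:700]=r[:300]; cv2.imwrite("pics/c1.png",c)
E
```

```text
dF [-0.2 -1.4 -0.3]
placed battery_green t 9.025
```

View pics/c1.png

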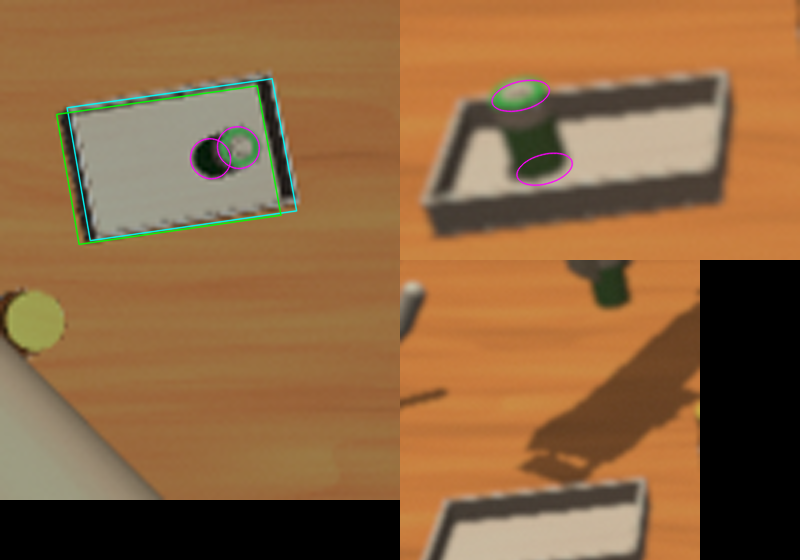

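The green battery stands upright inside the steel tray, matching the predicted ring. I'll continue with the black battery and the white bulb.

```bash
python3 - <<'E'
from job import *
pick("battery_black"); place("battery_black")
pick("bulb_white")
cv2.imwrite("pics/b_raw.png",viewer.get_image("scene")[:,:,::-1])
place("bulb_white")
manip.move_pose([*poses("bulb_grey")[0],UP],ori(.39))
a=overlay("top",viewer.get_image("top"),{},{},(320,130,520,230),4)
b=overlay("scene",viewer.get_image("scene"),{},{},(90,185,310,260),3.6)
cv2.imwrite("pics/c2.png",np.vstack([cv2.copyMakeBorder(i,0,0,0,800-i.shape[1],0) for i in (a[:330],b)]))
E
```

```text
battery_black gap 0.032749295449156175 F 24.99172478914261
lifted gap 0.032500511829612305 t 13.9083
dF [ 0.2  0.8 -0. ]
placed battery_black t 18.8667
bulb_white gap 0.029475580089489455 F 14.99993696808815
lifted gap 0.029439974325775702 t 22.75
dF [ 0.1 -0.6 -0. ]
placed bulb_white t 27.2083
```

View pics/c2.png

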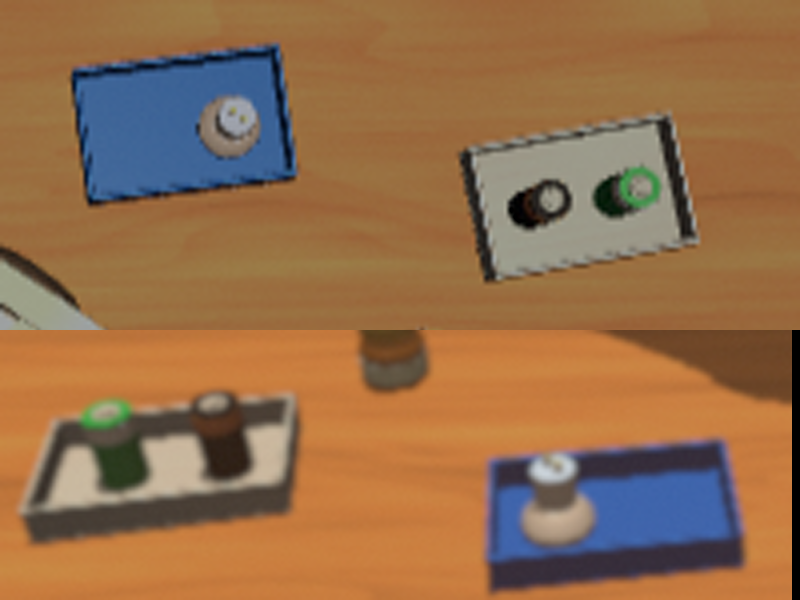

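Both batteries stand in the steel tray and the white bulb is upright in the blue tray. Next are the grey bulb and the candle.

```bash
python3 - <<'E'
from job import *
for m in ("bulb_grey","candle"): pick(m); place(m)
manip.move_pose([.3,-.45,.25],ori(0))
a=overlay("top",viewer.get_image("top"),{},{},(150,135,510,265),2.2)
b=overlay("scene",viewer.get_image("scene"),{},{},(90,150,480,260),2.04)
cv2.imwrite("pics/c3.png",np.vstack([cv2.copyMakeBorder(i,0,0,0,800-i.shape[1],0) for i in (a,b)]))
print(manip.current_clock())
E
```

```text
bulb_grey gap 0.029384654170292086 F 14.999953955411911
lifted gap 0.02951234488955039 t 31.6417
dF [-0.9 -1.2 -1. ]
placed bulb_grey t 36.275
candle gap 0.04337938504879347 F 14.999981224536896
lifted gap 0.04383338015680966 t 40.3417
dF [-1.2 -0.3 -0.2]
placed candle t 44.6083
47.425
```

View pics/c3.png

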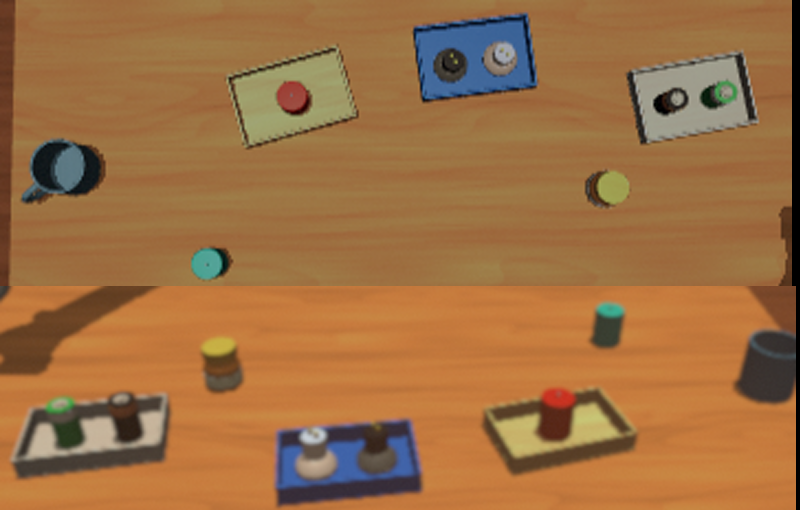

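All five stand upright, well inside the right trays. The jar and mug haven't moved.

```bash
python3 -c "
from bench import manip
manip.sleep(.5); print(manip.hand_in())"
```

```text
the job is handed in; nothing more can be done
None
```

The job is handed in at about 48 s of the 112 s allowed: the last pictures show both batteries upright in the steel tray, both bulbs pins up in the blue tray and the candle in the wooden tray, with the jar and mug not moved; the hand-in returned no verdict.

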